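# Demagnetise the guide shoes

### The arm

A 6-joint arm with a two-finger parallel gripper is mounted at the origin on the work surface. World frame = base frame: x ahead of the robot, y to its left, z up, the work surface at z = 0. Lengths are in m, angles in rad, forces in N, time in s.
With the tool pointing down it reaches from about 0.4 to 0.825 m from the base axis. Payload 7 kg.
Tool frame: the origin (TCP) lies at the very end of the fingers, on their centre line; the grasp point (between the pads) lies 19 mm behind it; z points along the fingers, x is the direction in which the jaws open and shut, and the axes are right-handed (so a half turn about z gives the same grasp; the last joint's range is limited). The gripper opens to 88 mm and grips with 3 to 60 N. Pads are 19 mm wide; open, the fingers measure 130 mm over their backs; the gripper's body (78 mm by 193 mm) begins 47 mm behind the grasp point.
Start: joints at [1.513, 0.359, 0.012, 0, -1.224, -0.288], TCP at [0.229, 0.635, 0.227] pointing down, gripper open.
Joint ranges: [-3.07, 3.07], [-1.43, 2.12], [-1.02, 1.25], [-3.03, 1.67], [-3.05, -0], [-3.03, 3.03]. Speed limits (rad/s): [2.39, 2.39, 3.01, 3.14, 3.14, 3.14].

### API

Orientations are given as [roll, pitch, yaw] about the fixed x, y, z axes, in that order (R = Rz(yaw) Ry(pitch) Rx(roll)).
In Python, from station import telemetry, grab_frame, arm, regions_of, pinpoint gives the robot as it stands. The module is installed in compiled form; this text tells all that it offers.
- The arm moves only by the shell command python3 -m inch 'ROWS' [FORCE]. ROWS is text: rows parted by semicolons, each of 7 numbers parted by spaces: the opening, from 0 (shut) to 1 (fully open), then the shift along the world's x, y, z in cm, then the turn, a rotation vector about the world's x, y, z in degrees. A call has 1 to 12 rows; each row is the pose to reach, as a shift and turn from the pose measured when the call began; what a row does not reach only later rows make up. A row lasts 1/8 s, in which the tool goes at most 62.5 mm and 10.7 degrees, less where a joint would pass 70% of its speed; a pose out of reach is approached as far as the arm can. A call with a gripper value outside its range is refused whole. The fingers move at their own pace and stop on an object; FORCE is the grip in N (left out, the last holds). Time passes only in rows, so rows that repeat a pose let the fingers close. It gives the time, the measured TCP pose, the force and the opening at its end, in the units of the state.
- telemetry.get_state(): the state, without advancing time (a new reading comes with each control period).
- grab_frame(name): name is "scene" or "top" or "wrist"; returns a dict with "pixels" (480x640x3 uint8, red, green, blue), "fx", "fy", "cx", "cy" (pixels), "R" (3x3) and "t" (3): a world point X has camera coordinates R X + t. Camera axes: x right, y down, z forward; pixel columns grow to the right and rows downward; lengths in m; the calibration is good to about 2 mm. A picture is of the moment at which its call begins. There is no depth.
- arm.job_done(): hands the job in, once; it reports no verdict.
Trained networks look in the newest picture that a camera, given by its name, has taken for a name from the list of things; names that differ only in an ending like _2 or _b are one class to them, and where a whole thing is asked for, a point or a joint stands for the part that bears it (a point fixed in the world has none). Each returns a list of dicts, best first, with "p" (0 to 1); they miss things now and then, are a little off and sometimes report something else, mostly with a low value. They report only what shows in the picture. A call takes as long as a camera call. They do not tell look-alikes from the thing itself.
- regions_of(camera, name): "pixels" (480x640 bool, what is visible of it) and "bbox" ([left, top, right, bottom] in pixels, round what is visible of it).
- pinpoint(camera, name): "location" ([column, row] in pixels: a listed point, or the origin of a listed thing).
The state is a dict: "t": time; "q": joint angles; "qd": joint speeds; "joint_efforts": joint torques, N m; "eef_pos": TCP position; "ee_rot": TCP orientation; "force": force on the tool from outside, world axes, zero at the start; "moment": the same for the moment, N m; "width": finger opening in m.
Only numpy, scipy, OpenCV 4.12 (cv2) and the standard library are available. Lean on these libraries where they do the work, as an engineer would, in place of code of your own. Each camera call takes 0.05 s, during which the arm holds its last target. There are 200 camera calls.

### The job

Demagnetise the guide shoes: lift every shoe that is in the nest straight up out of its interlocking pocket and put it down in the demagnetiser's chamber. When they are all in, slide the loose cover into its channel until it is fully home, then turn the selector to the third click past off, without ever turning it beyond that, and leave the other things on the bench where they are.

Things in the scene. Friction and masses are not known exactly. Their poses are not given: they have to be found in the camera images.
- shoe1: Aluminium guide shoe, up to six alike, may be absent (no pose); 0.1-0.22 kg. Origin: centre of underside, z up. Foot 30 mm high, capital-I from above: core 24 (x) by 18 (y) mm, each y side a neck 7 mm wide ending in a head 16 mm wide (x), 5 mm thick; 44 mm long in y overall. On the core a square grip boss 16 by 16 mm, z = 30 to 58 mm.
- shoe2: Aluminium guide shoe, up to six alike, may be absent (no pose); 0.1-0.22 kg. Origin: centre of underside, z up. Foot 30 mm high, capital-I from above: core 24 (x) by 18 (y) mm, each y side a neck 7 mm wide ending in a head 16 mm wide (x), 5 mm thick; 44 mm long in y overall. On the core a square grip boss 16 by 16 mm, z = 30 to 58 mm.
- shoe3: Aluminium guide shoe, up to six alike, may be absent (no pose); 0.1-0.22 kg. Origin: centre of underside, z up. Foot 30 mm high, capital-I from above: core 24 (x) by 18 (y) mm, each y side a neck 7 mm wide ending in a head 16 mm wide (x), 5 mm thick; 44 mm long in y overall. On the core a square grip boss 16 by 16 mm, z = 30 to 58 mm.
- shoe4: Aluminium guide shoe, up to six alike, may be absent (no pose); 0.1-0.22 kg. Origin: centre of underside, z up. Foot 30 mm high, capital-I from above: core 24 (x) by 18 (y) mm, each y side a neck 7 mm wide ending in a head 16 mm wide (x), 5 mm thick; 44 mm long in y overall. On the core a square grip boss 16 by 16 mm, z = 30 to 58 mm.
- shoe5: Aluminium guide shoe, up to six alike, may be absent (no pose); 0.1-0.22 kg. Origin: centre of underside, z up. Foot 30 mm high, capital-I from above: core 24 (x) by 18 (y) mm, each y side a neck 7 mm wide ending in a head 16 mm wide (x), 5 mm thick; 44 mm long in y overall. On the core a square grip boss 16 by 16 mm, z = 30 to 58 mm.
- shoe6: Aluminium guide shoe, up to six alike, may be absent (no pose); 0.1-0.22 kg. Origin: centre of underside, z up. Foot 30 mm high, capital-I from above: core 24 (x) by 18 (y) mm, each y side a neck 7 mm wide ending in a head 16 mm wide (x), 5 mm thick; 44 mm long in y overall. On the core a square grip boss 16 by 16 mm, z = 30 to 58 mm.
- nest: Fixed steel nest, base 50 (x) by 350 (y) by 8 mm, origin under its centre. Seven posts, 30 mm wide in x, tops z = 38; six pockets between, 54 mm apart, at y = -135 to 135 mm, floor z = 8. Undercut grooves hold each shoe's heads with 1.5 mm play, axes parallel to the nest's: it comes out only straight up, by 30 mm. Seated feet are flush with the post tops; the bosses stand above.
- demag: Fixed grey demagnetiser: open-topped chamber with a channel for a slide-in cover above it. Origin: centre of underside, on the bench. Chamber inside: x -50 to 50, y -84 to 90 mm, floor z = 12; outside x +-68, y -90 to 98, top z = 92 (the -y wall only 74 mm). On its near (-x) side the selector pod: x -172 to -68, y -55 to 55, top z = 35.
- channel (a point): Mid-point of the channel's mouth, at ledge height, 90 mm to -y of and 78 mm above the demagnetiser's origin, same axes; the cover goes in along +y. Ledges at z = 0 from |x| = 50 outward, side guides at x = +-60, lips over the cover's edges z = 8.5 to 14 from |x| = 52 outward, open between; stop at y = 180 mm. Before the mouth the ledges run on as rails from y = -50, guides flared, no lips.
- cover: Loose aluminium chamber cover, flat slab 117 (x) by 176 (y) by 6 mm, 0.28-0.46 kg, starts flat on the bench. Origin: centre of underside. A black upright grip bar 14 mm thick (x), 50 mm long (y) stands at its centre, z = 6 to 38 mm. Same either way round. Fully home, its underside lies on the ledges and its centre 2 mm to +y of the demagnetiser's origin.
- selector (a joint): Black selector on the pod, rad. 0 = off (pointer along the demagnetiser's -x, at the wide white mark), grows clockwise from above. Clicks 0.5 rad apart, a narrow white mark each: first 0.5, second 1.0, third 1.5, fourth 2.0, fifth 2.5; stops at 0 and 2.6. It does not snap or spring back: it stays where left (friction 0.06 N m). Starts anywhere from off to the second click.
- selector_grip (a point): Point on the selector's upright axis, 61 mm above the bench, 120 mm to -x of the demagnetiser's origin; turns with the selector. Finger bar along the point's x (+x: pointer end with white line), 12 mm thick, 50 mm long, from z = 45 to 71 mm above the bench, on a disc 58 mm wide whose top is at z = 45 mm.
- rotor1: Loose steel rotor ring, 54 mm across, 14 mm high. Bystander. Origin: centre of its underside.
- rotor2: Another such rotor ring. Bystander. Origin: centre of its underside.
- plug_gauge: Plug gauge, 142 mm long in x, 16 mm square grip. Bystander. Origin: centre of its underside.
- bushing: Flanged steel bushing, 30 mm wide, 20 mm high. Bystander. Origin: centre of its underside.
- wrench: Wrench, 160 mm long. Bystander. Origin: centre of its underside.
- oil: Blue oil bottle, 50 mm wide, 120 mm high. Bystander. Origin: centre of its underside.
Mind the look-alikes: they are no part of the job. Leave any orange or turquoise look-alike of the shoe4 alone. Leave any black or yellow look-alike of the shoe2 alone.

How it is judged:
By the outcome, as a careful person would: the job done as asked, in the order asked, and still so for the second after the job is handed in, with the robot touching nothing.
Of shoe1, shoe2, shoe3, shoe4, shoe5, shoe6 only 4 to 6 are there at a start; the rules pass over those that are not, and their reading is None.
At some moment in a run one of cover may be knocked a few centimetres aside while the robot is not near it.
Once in a run the grip may slacken for a moment while it holds something.
It also fails if it takes over 210 s, if anything falls off the work surface, if the arm or the gripper's body presses on something with over 40 N, if the wrist force passes 120 N, or if a joint passes its speed limit or range.

## Working session

There is one attempt and no reset: what is moved stays moved. The work goes in short steps, Python scripts to look and compute and a shell command to move; the robot and the scene stay as the last step left them, time stands still between calls to the robot, and variables do not carry over. Pictures are saved under pics/ and viewed, about 12 in all and at most 16, crops included, and the job is handed in when it is done.

```bash
mkdir -p pics && cat > h.py <<'E'
import numpy as np, cv2
from station import telemetry, grab_frame, arm, regions_of, pinpoint
def save(f,name,crop=None,scale=1):
    im=f["pixels"][:,:,::-1]
    if crop: l,t,r,b=crop; im=im[t:b,l:r]
    im=cv2.resize(im,None,fx=scale,fy=scale,interpolation=cv2.INTER_CUBIC)
    cv2.imwrite("pics/"+name,im)
def ray(f,uv,z):
    d=np.array([(uv[0]-f["cx"])/f["fx"],(uv[1]-f["cy"])/f["fy"],1.0])
    R=np.array(f["R"]);t=np.array(f["t"]);o=-R.T@t;d=R.T@d
    return o+d*(z-o[2])/d[2]
def proj(f,X):
    c=np.array(f["R"])@np.array(X)+np.array(f["t"]);return np.array([f["fx"]*c[0]/c[2]+f["cx"],f["fy"]*c[1]/c[2]+f["cy"]])
E
python3 - <<'E'
from h import *
s=telemetry.get_state();print({k:np.round(v,3) for k,v in s.items()})
for c in("top","scene"):
    f=grab_frame(c);save(f,c+"0.png");print(c,f["fx"],np.round(-np.array(f["R"]).T@np.array(f["t"]),3))
    for n,z in(("shoe1",0.008),("nest",0),("demag",0),("channel",.078),("cover",0),("selector_grip",.061),("selector",.045)):
        for d in pinpoint(c,n)[:8]: print(n,round(d["p"],2),np.round(d["location"]),np.round(ray(f,d["location"],z),3)[:2])
E
```

```text
{'t': np.float64(0.0), 'q': array([ 1.513,  0.359,  0.011, -0.   , -1.224, -0.288]), 'qd': array([-0.001, -0.   , -0.001,  0.   ,  0.   ,  0.001]), 'joint_efforts': array([ 4.0000e-03, -5.8272e+01,  2.9305e+01,  6.9970e+00,  7.0000e-03,
       -0.0000e+00]), 'eef_pos': array([0.229, 0.635, 0.226]), 'ee_rot': array([-3.141e+00, -2.000e-03, -1.917e+00]), 'force': array([ 0.364, -1.229, -0.14 ]), 'moment': array([ 0.013, -0.004, -0.07 ]), 'width': np.float64(0.088)}
top 577.7650494028928 [ 0.377 -0.081  1.1  ]
shoe1 0.86 [422. 190.] [ 0.687 -0.292]
shoe1 0.83 [388. 238.] [ 0.592 -0.223]
shoe1 0.81 [329. 236.] [ 0.598 -0.109]
shoe1 0.77 [417. 240.] [ 0.588 -0.277]
shoe1 0.73 [444. 242.] [ 0.583 -0.329]
shoe1 0.66 [302. 228.] [ 0.615 -0.056]
shoe1 0.63 [378. 176.] [ 0.719 -0.208]
shoe1 0.63 [503. 242.] [ 0.583 -0.443]
nest 0.57 [373. 237.] [ 0.598 -0.194]
demag 0.79 [152. 258.] [0.563 0.233]
channel 0.84 [196. 243.] [0.575 0.134]
cover 0.89 [326. 325.] [ 0.43 -0.1 ]
selector_grip 0.72 [146. 322.] [0.437 0.221]
selector_grip 0.64 [499. 305.] [ 0.457 -0.409]Traceback (most recent call last):
  File "<stdin>", line 6, in <module>
ValueError: it knows: bushing, channel, cover, demag, nest, oil, plug_gauge, rotor, selector_grip, shoe, wrench
```

```bash
python3 - <<'E'
from h import *
f=grab_frame("top");save(f,"top_z.png",(80,120,560,440),1.65)
f=grab_frame("scene");save(f,"scene0.png",None,1.25)
E
```

```text
(no output)
```

View pics/top_z.png

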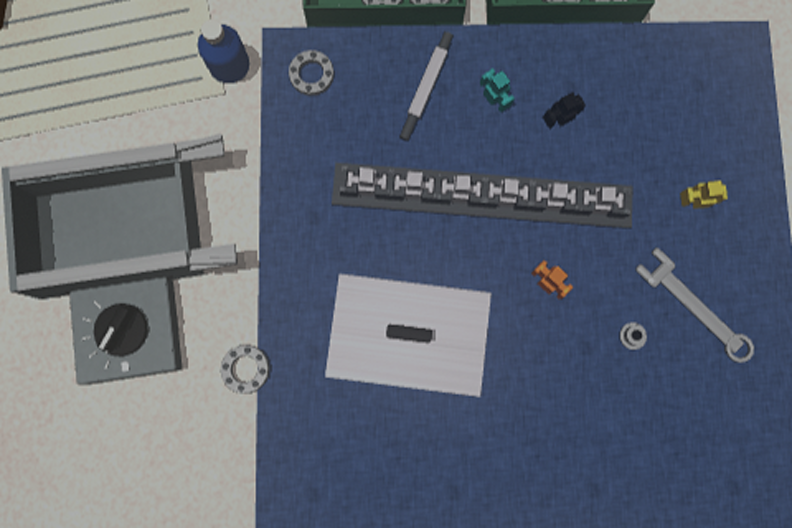

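View pics/scene0.png

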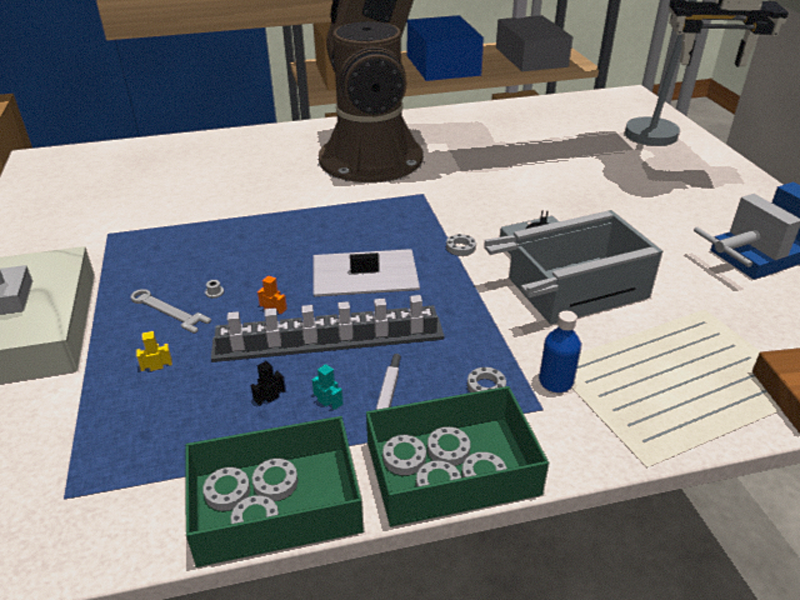

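All six shoes are in the nest: the six silver ones at top px of about 302–444, row 228–242. The orange, black, turquoise and yellow ones are loose decoys. Next I fit the poses of the fixed parts by silhouette.

```bash
cat >> h.py <<'E'
from scipy.optimize import minimize
def box(x0,x1,y0,y1,z0,z1): return np.array([[x,y,z] for x in(x0,x1) for y in(y0,y1) for z in(z0,z1)])/1000
def place(P,p):
    c,s=np.cos(p[2]),np.sin(p[2]);return P@np.array([[c,-s,0],[s,c,0],[0,0,1]]).T+[p[0],p[1],p[3] if len(p)>3 else 0]
def sil(f,boxes,p):
    m=np.zeros((480,640),np.uint8)
    for b in boxes:
        uv=np.array([proj(f,X) for X in place(b,p)]);h=cv2.convexHull((uv*16).astype(np.int32));cv2.fillConvexPoly(m,h,1,cv2.LINE_8,4)
    return m>0
def fit(views,boxes,p0):
    def cost(d):
        p=np.array(p0)+np.array(d)/np.array([1000,1000,100.]);return -sum((sil(f,boxes,p)&m).sum()/max(1,(sil(f,boxes,p)|m).sum()) for f,m in views)
    r=minimize(cost,[0,0,0],method="Nelder-Mead",options=dict(initial_simplex=[[0,0,0],[8,0,0],[0,8,0],[0,0,5]],xatol=.05,fatol=1e-5))
    return np.array(p0)+r.x/np.array([1000,1000,100.]),-r.fun/len(views)
DEM=[box(-68,68,-90,98,0,74),box(-68,-50,-90,98,0,92),box(50,68,-90,98,0,92),box(-68,68,90,98,0,92),box(-172,-68,-55,55,0,35)]
NEST=[box(-25,25,-175,175,0,8)]+[box(-15,15,54*i-12,54*i+12,8,38) for i in np.arange(-3,4)]
COV=[box(-58.5,58.5,-88,88,0,6),box(-7,7,-25,25,6,38)]
SHOE=[box(-12,12,-9,9,0,30),box(-8,8,-22,-17,0,30),box(-8,8,17,22,0,30),box(-3.5,3.5,-22,22,0,30),box(-8,8,-8,8,30,58)]
E
python3 - <<'E'
from h import *
import pickle
F={}
for c in("top","scene"):
    f=grab_frame(c)
    F[c]=(f,{n:[r for r in regions_of(c,n) if r["p"]>.3] for n in("demag","nest","cover","shoe")})
pickle.dump(F,open("F.pkl","wb"))
for n,B,p0 in(("demag",DEM,(.563,.233,.12)),("nest",NEST,(.598,-.194,-.117)),("cover",COV,(.43,-.1,-.08))):
    for cs in(("top",),("scene",),("top","scene")):
        v=[]
        for c in cs:
            f,r=F[c]
            if not r[n]: continue
            m=r[n][0]["pixels"]
            if n=="nest":
                m=m.copy()
                for s in r["shoe"]: m|=s["pixels"]&(sil(f,NEST+SHOE_ if False else NEST,p0))
            v.append((f,m))
        if v: p,q=fit(v,B,p0);print(n,cs,np.round(p,4),round(q,3))
for c in F:
  f=F[c][0]
  for r in F[c][1]["shoe"]:
    v,u=np.nonzero(r["pixels"]);print(c,round(r["p"],2),u.mean().round(1),v.mean().round(1),r["bbox"],len(u))
E
```

```text
demag ('top',) [0.5619 0.2313 0.1375] 0.933
demag ('scene',) [0.5649 0.2315 0.1437] 0.932
demag ('top', 'scene') [0.5624 0.2314 0.1347] 0.93
nest ('top',) [ 0.5935 -0.1911 -0.0904] 0.891
nest ('scene',) [ 0.5973 -0.1933 -0.0996] 0.883
nest ('top', 'scene') [ 0.5951 -0.1923 -0.0962] 0.868
cover ('top',) [ 0.4337 -0.1016 -0.1352] 0.974
cover ('scene',) [ 0.4395 -0.102  -0.1161] 0.939
cover ('top', 'scene') [ 0.4351 -0.1012 -0.1432] 0.948
top 0.8 416.8 238.7 [406.4, 231.6, 430.0, 247.1] 279
top 0.79 506.2 237.8 [489.9, 231.0, 519.6, 245.5] 323
top 0.78 414.1 289.7 [402.5, 276.4, 424.0, 300.7] 306
top 0.75 330.2 232.1 [319.1, 223.2, 340.3, 241.8] 216
top 0.7 421.4 187.3 [409.6, 177.6, 435.2, 200.3] 363
top 0.65 359.2 234.4 [343.3, 225.8, 372.3, 243.1] 286
top 0.59 380.9 173.9 [369.2, 165.6, 393.8, 185.6] 301
top 0.58 302.0 230.1 [290.1, 221.5, 311.2, 239.9] 245
top 0.56 445.2 241.3 [430.8, 236.4, 458.9, 249.3] 294
top 0.53 387.9 236.9 [378.1, 229.6, 398.8, 245.6] 246
scene 0.9 305.1 254.3 [295.1, 240.2, 314.8, 266.7] 307
scene 0.9 217.0 236.0 [206.2, 218.6, 229.5, 253.5] 457
scene 0.77 276.0 256.5 [265.6, 240.1, 290.8, 271.3] 317
scene 0.76 122.0 283.1 [106.3, 267.9, 136.9, 295.8] 604
scene 0.68 247.2 259.8 [232.7, 247.5, 253.7, 274.7] 302
scene 0.66 217.4 262.3 [208.5, 246.7, 227.5, 276.5] 312
scene 0.65 188.7 264.9 [178.3, 251.6, 205.2, 282.2] 376
scene 0.58 261.7 310.4 [251.0, 290.4, 273.0, 326.4] 582
scene 0.58 214.0 307.2 [204.2, 288.1, 228.3, 323.2] 622
scene 0.55 332.5 250.5 [320.9, 237.5, 345.7, 269.8] 392
```

```bash
python3 -m inch '0.4 37.9 -69.3 0 0 0 14.4;0.4 37.9 -69.3 0 0 0 14.4;0.4 37.9 -69.3 0 0 0 14.4;0.4 37.9 -69.3 0 0 0 14.4;0.4 37.9 -69.3 0 0 0 14.4;0.4 37.9 -69.3 0 0 0 14.4;0.4 37.9 -69.3 0 0 0 14.4;0.4 37.9 -69.3 0 0 0 14.4;0.4 37.9 -69.3 0 0 0 14.4;0.4 37.9 -69.3 0 0 0 14.4;0.4 37.9 -69.3 0 0 0 14.4;0.4 37.9 -69.3 0 0 0 14.4' 30; python3 -m inch '0.39 0 0 0 0 0 0;0.39 0 0 0 0 0 0'
python3 - <<'E'
from h import *
s=telemetry.get_state();print(s["t"],np.round(s["eef_pos"],4),np.round(s["ee_rot"],4),s["width"])
E
```

```text
t: 2.45
eef_pos: [0.5896, -0.025, 0.2269]
ee_rot: [-3.141, 0.0, -1.665]
force: [1.4, 1.0, 0.5]
width: 0.0348
t: 2.7
eef_pos: [0.5894, -0.0253, 0.2267]
ee_rot: [-3.141, 0.0, -1.667]
force: [0.3, 0.6, -0.0]
width: 0.0343
2.7 [ 0.5894 -0.0253  0.2267] [-3.1413e+00  3.0000e-04 -1.6666e+00] 0.03431477721764449
```

```bash
python3 -m inch '0.39 1.9 -3.3 -4 0 0 0;0.39 1.9 -3.3 -7 0 0 0;0.39 1.9 -3.3 -7 0 0 0;0.39 1.9 -3.3 -7 0 0 0'
python3 - <<'E'
from h import *
f=grab_frame("wrist");save(f,"w1.png",None,1.2)
s=telemetry.get_state();print(np.round(s["eef_pos"],4),np.round(s["ee_rot"],4))
print(np.round(-np.array(f["R"]).T@f["t"],3))
for d in pinpoint("wrist","shoe"): print(round(d["p"],2),np.round(d["location"]),np.round(ray(f,d["location"],.008),4)[:2])
for r in regions_of("wrist","shoe"): print(round(r["p"],2),np.round(r["bbox"]))
for i in range(6):
    X=place(np.array([[0,.135-.054*i,.066],[0,.135-.054*i,.008]]),(.595,-.192,-.095));print(i,np.round(proj(f,X[0])),np.round(proj(f,X[1])),X[0])
E
```

```text
t: 3.2
eef_pos: [0.609, -0.0572, 0.1583]
ee_rot: [-3.139, 0.0, -1.664]
force: [0.0, 0.4, 0.9]
width: 0.0341
[ 0.6093 -0.0572  0.1587] [-3.1385e+00  7.0000e-04 -1.6646e+00]
[ 0.676 -0.063  0.316]
0.93 [312. 224.] [ 0.6092 -0.0538]
0.91 [494.  73.] [ 0.717  -0.2079]
0.84 [561. 222.] [ 0.5911 -0.2691]
0.78 [379. 225.] [ 0.6032 -0.1119]
0.71 [438. 222.] [ 0.601  -0.1631]
0.69 [589.  98.] [ 0.6916 -0.2838]
0.48 [622. 226.] [ 0.5824 -0.3224]
0.97 [424. 212. 483. 253.]
0.91 [493. 213. 555. 253.]
0.88 [561.  65. 637. 122.]
0.67 [555. 331. 598. 362.]
0.66 [355. 214. 413. 252.]
0.63 [474.  32. 549. 102.]
0.61 [556. 207. 631. 253.]
0.59 [287. 209. 342. 250.]
0.49 [627. 214. 638. 242.]
0 [317. 243.] [317. 226.] [ 0.60780572 -0.05760873  0.066     ]
1 [392. 243.] [379. 226.] [ 0.60268343 -0.11136524  0.066     ]
2 [468. 243.] [441. 226.] [ 0.59756114 -0.16512175  0.066     ]
3 [543. 243.] [503. 226.] [ 0.59243886 -0.21887825  0.066     ]
4 [619. 243.] [565. 226.] [ 0.58731657 -0.27263476  0.066     ]
5 [694. 243.] [627. 226.] [ 0.58219428 -0.32639127  0.066     ]
```

View pics/w1.png

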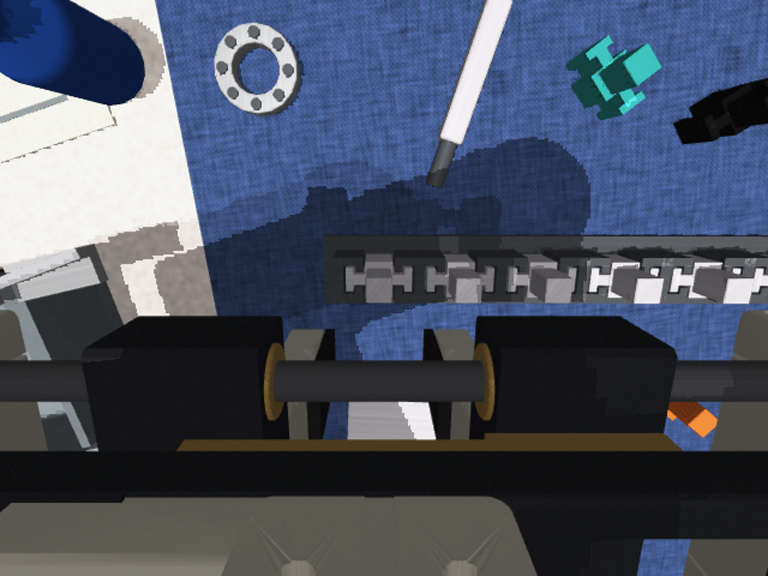

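```bash
python3 -m inch '0.39 -0.1 0 -6 0 0 0;0.39 -0.1 0 -10 0 0 0;0.39 -0.1 0 -11.6 0 0 0;0.39 -0.1 0 -11.6 0 0 0;0 -0.1 0 -11.6 0 0 0;0 -0.1 0 -11.6 0 0 0;0 -0.1 0 -11.6 0 0 0;0 -0.1 0 -11.6 0 0 0;0 -0.1 0 -10 0 0 0;0 -0.1 0 -8 0 0 0;0 -0.1 0 -5 0 0 0;0 -0.1 0 0.4 0 0 0' 40
```

```text
t: 4.85
eef_pos: [0.6063, -0.0577, 0.1624]
ee_rot: [3.14, 0.0, -1.666]
force: [1.0, 0.1, -1.3]
width: 0.0155
```

```bash
python3 -m inch '0 -2.7 34.7 0 0 0 13.3;0 -2.7 34.7 0 0 0 13.3;0 -2.7 34.7 0 0 0 13.3;0 -2.7 34.7 0 0 0 13.3;0 -2.7 34.7 0 0 0 13.3;0 -2.7 34.7 0 0 0 13.3;0 -2.7 34.7 0 0 0 13.3;0 -2.7 34.7 0 0 0 13.3'
python3 - <<'E'
from h import *
f=grab_frame("wrist");im=f["pixels"].copy()
s=telemetry.get_state();print(np.round(s["eef_pos"],4),np.round(s["ee_rot"],4),s["width"])
p=(.5622,.2314,.137)
def L(a,b):
    a,b=[tuple(int(v) for v in proj(f,place(np.array([q])/1000,p)[0])) for q in(a,b)];cv2.line(im,a,b,(255,0,0),1)
for z,x0,x1,y0,y1 in((92,-68,68,-90,98),(12,-50,50,-84,90)):
    L((x0,y0,z),(x1,y0,z));L((x1,y0,z),(x1,y1,z));L((x1,y1,z),(x0,y1,z));L((x0,y1,z),(x0,y0,z))
f["pixels"]=im;save(f,"w2.png",None,1.2)
E
```

```text
t: 5.85
eef_pos: [0.5789, 0.2888, 0.1627]
ee_rot: [3.14, -0.0, -1.433]
force: [0.1, 0.8, -1.2]
width: 0.0155
[0.5791 0.2884 0.1627] [ 3.1398e+00 -1.0000e-04 -1.4341e+00] 0.015512987447173061
```

View pics/w2.png

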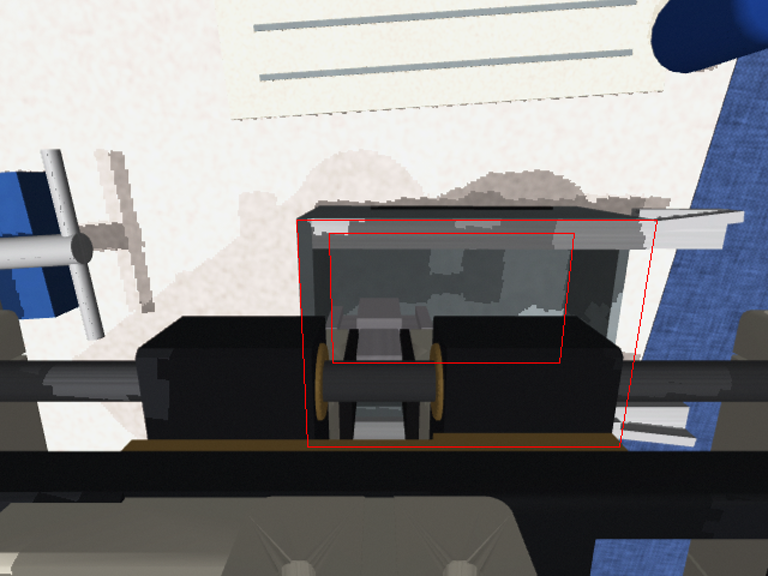

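```bash
python3 -m inch '0 0 0.1 -6 0 0 0;0 0 0.1 -10 0 0 0;0 0 0.1 -11.5 0 0 0;0 0 0.1 -11.5 0 0 0;0.3 0 0.1 -11.5 0 0 0;0.3 0 0.1 -11.5 0 0 0;0.3 0 0.1 -11.5 0 0 0;0.3 0 0.1 -8 0 0 0;0.3 0 0.1 -4 0 0 0;0.3 0 0.1 0 0 0 0'
```

```text
t: 7.15
eef_pos: [0.5791, 0.2893, 0.1641]
ee_rot: [3.14, -0.0, -1.434]
force: [0.5, 0.1, -0.9]
width: 0.0263
```

```bash
python3 -m inch '0.39 2.36 -40 0 0 0 -13.3;0.39 2.36 -40 0 0 0 -13.3;0.39 2.36 -40 0 0 0 -13.3;0.39 2.36 -40 0 0 0 -13.3;0.39 2.36 -40 0 0 0 -13.3;0.39 2.36 -40 0 0 0 -13.3;0.39 2.36 -40 0 0 0 -13.3;0.39 2.36 -40 -2 0 0 -13.3;0.39 2.36 -40 -6 0 0 -13.3;0.39 2.36 -40 -6 0 0 -13.3'
python3 - <<'E'
from h import *
f=grab_frame("wrist");save(f,"w3.png",(200,150,640,340),1.6)
s=telemetry.get_state();print(np.round(s["eef_pos"],4),np.round(s["ee_rot"],4),s["width"])
for i in range(1,5):
    X=place(np.array([[0,.135-.054*i,.066],[0,.135-.054*i,.008]]),(.595,-.192,-.095));print(i,np.round((proj(f,X[0])-[200,150])*1.6),X[0])
E
```

```text
t: 8.4
eef_pos: [0.6004, -0.1109, 0.1015]
ee_rot: [3.134, -0.001, -1.667]
force: [-0.2, -0.0, -0.2]
width: 0.034
[ 0.602  -0.1108  0.1036] [ 3.1373e+00 -1.0000e-03 -1.6660e+00] 0.03442631170715253
1 [186. 181.] [ 0.60268343 -0.11136524  0.066     ]
2 [340. 181.] [ 0.59756114 -0.16512175  0.066     ]
3 [494. 181.] [ 0.59243886 -0.21887825  0.066     ]
4 [648. 180.] [ 0.58731657 -0.27263476  0.066     ]
```

View pics/w3.png

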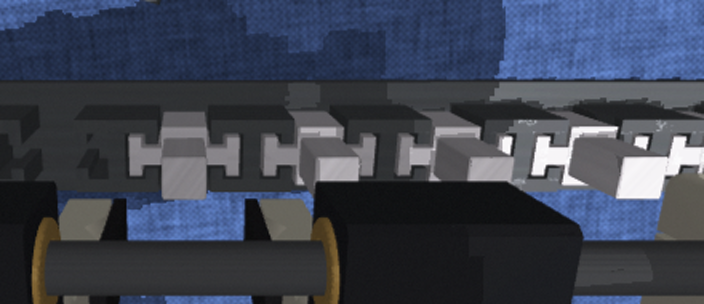

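```bash
python3 -m inch '0.39 0 0 -4 0 0 0;0.39 0 0 -6.1 0 0 0;0.39 0 0 -6.1 0 0 0;0 0 0 -6.1 0 0 0;0 0 0 -6.1 0 0 0;0 0 0 -6.1 0 0 0;0 0 0 -4.5 0 0 0;0 0 0 -2.5 0 0 0;0 0 0 0.5 0 0 0;0 0 0 6 0 0 0;0 0 0 6 0 0 0'
```

```text
t: 9.82
eef_pos: [0.6047, -0.111, 0.1695]
ee_rot: [-3.137, -0.0, -1.665]
force: [0.5, 0.1, -2.7]
width: 0.0159
```

```bash
python3 -m inch '0 -7.4 39.35 -0.8 0 0 13.2;0 -7.4 39.35 -0.8 0 0 13.2;0 -7.4 39.35 -0.8 0 0 13.2;0 -7.4 39.35 -0.8 0 0 13.2;0 -7.4 39.35 -0.8 0 0 13.2;0 -7.4 39.35 -0.8 0 0 13.2;0 -7.4 39.35 -0.8 0 0 13.2;0 -7.4 39.35 -0.8 0 0 13.2;0 -7.4 39.35 -0.8 0 0 13.2'
```

```text
t: 10.95
eef_pos: [0.5304, 0.2815, 0.1613]
ee_rot: [-3.138, -0.001, -1.435]
force: [-0.4, -0.5, -3.0]
width: 0.0157
```

```bash
python3 -m inch '0 0 0.1 -6 0 0 0;0 0 0.1 -10 0 0 0;0 0 0.1 -11.4 0 0 0;0 0 0.1 -11.4 0 0 0;0.3 0 0.1 -11.4 0 0 0;0.3 0 0.1 -11.4 0 0 0;0.3 0 0.1 -11.4 0 0 0;0.3 0 0.1 -8 0 0 0;0.3 0 0.1 -4 0 0 0;0.3 0 0.1 0 0 0 0'
```

```text
t: 12.2
eef_pos: [0.5303, 0.2825, 0.1626]
ee_rot: [-3.138, -0.001, -1.435]
force: [-0.2, 0.8, -0.4]
width: 0.0259
```

```bash
python3 -m inch '0.39 6.7 -44.7 0 0 0 -13.3;0.39 6.7 -44.7 0 0 0 -13.3;0.39 6.7 -44.7 0 0 0 -13.3;0.39 6.7 -44.7 0 0 0 -13.3;0.39 6.7 -44.7 0 0 0 -13.3;0.39 6.7 -44.7 0 0 0 -13.3;0.39 6.7 -44.7 0 0 0 -13.3;0.39 6.7 -44.7 0 0 0 -13.3;0.39 6.7 -44.7 -3 0 0 -13.3;0.39 6.7 -44.7 -6 0 0 -13.3;0.39 6.7 -44.7 -6 0 0 -13.3'
python3 - <<'E'
from h import *
f=grab_frame("wrist");a=f["pixels"][150:340,200:640]
s=telemetry.get_state();print(np.round(s["eef_pos"],4),np.round(s["ee_rot"],4),s["width"])
for i in range(2,5):
    X=place(np.array([[0,.135-.054*i,.066],[0,.135-.054*i,.008]]),(.595,-.192,-.095));print(i,np.round((proj(f,X[0])-[200,150])*1.6),X[0])
g=grab_frame("top");b=g["pixels"][200:380,80:520]
im=np.vstack([a,b]);cv2.imwrite("pics/w4.png",cv2.resize(im[:,:,::-1],None,fx=1.6,fy=1.6))
E
```

```text
t: 13.58
eef_pos: [0.5955, -0.1639, 0.1005]
ee_rot: [3.14, -0.001, -1.667]
force: [1.3, -0.8, -0.4]
width: 0.034
[ 0.5969 -0.1641  0.1023] [-3.1398e+00 -1.4000e-03 -1.6665e+00] 0.03382459230237656
2 [189. 183.] [ 0.59756114 -0.16512175  0.066     ]
3 [343. 183.] [ 0.59243886 -0.21887825  0.066     ]
4 [497. 183.] [ 0.58731657 -0.27263476  0.066     ]
```

View pics/w4.png

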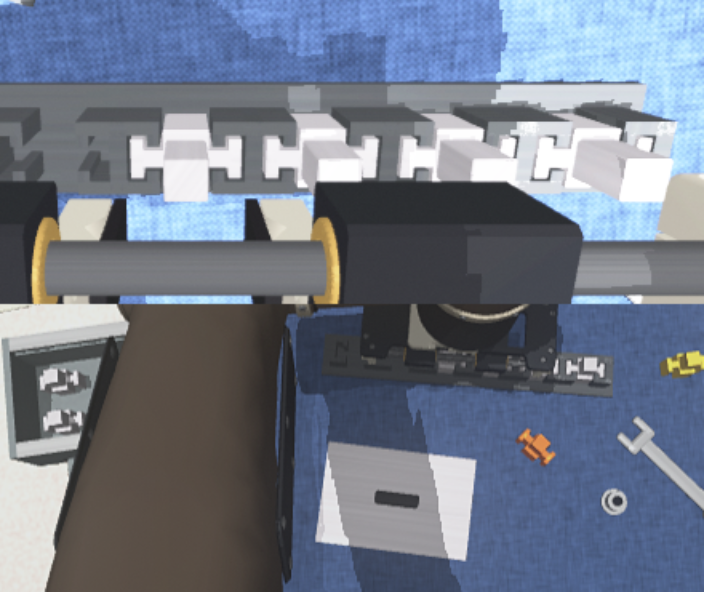

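Both shoes stand upright in the chamber (top px of about 118, 235–262). Boss 2 is centred between the fingers.

```bash
python3 -m inch '0.39 0.1 0 -4 0 0 0;0.39 0.1 0 -6.0 0 0 0;0.39 0.1 0 -6.0 0 0 0;0 0.1 0 -6.0 0 0 0;0 0.1 0 -6.0 0 0 0;0 0.1 0 -6.0 0 0 0;0 0.1 0 -4.5 0 0 0;0 0.1 0 -2.5 0 0 0;0 0.1 0 0.5 0 0 0;0 0.1 0 6 0 0 0;0 0.1 0 6 0 0 0'
```

```text
t: 15.05
eef_pos: [0.6016, -0.1646, 0.1696]
ee_rot: [-3.128, -0.001, -1.666]
force: [0.6, -0.7, -1.7]
width: 0.0157
```

```bash
python3 -m inch '0 -1.5 40.3 -0.8 0 0 13.2;0 -1.5 40.3 -0.8 0 0 13.2;0 -1.5 40.3 -0.8 0 0 13.2;0 -1.5 40.3 -0.8 0 0 13.2;0 -1.5 40.3 -0.8 0 0 13.2;0 -1.5 40.3 -0.8 0 0 13.2;0 -1.5 40.3 -0.8 0 0 13.2;0 -1.5 40.3 -0.8 0 0 13.2;0 -1.5 40.3 -0.8 0 0 13.2;0 -1.5 40.3 -0.8 0 0 13.2'
```

```text
t: 16.3
eef_pos: [0.5866, 0.2371, 0.1617]
ee_rot: [-3.129, -0.002, -1.437]
force: [-0.6, 0.1, -1.8]
width: 0.0157
```

```bash
python3 -m inch '0 0 0.05 -6 0 0.7 0;0 0 0.05 -10 0 0.7 0;0 0 0.05 -11.4 0 0.7 0;0 0 0.05 -11.4 0 0.7 0;0.3 0 0.05 -11.4 0 0.7 0;0.3 0 0.05 -11.4 0 0.7 0;0.3 0 0.05 -11.4 0 0.7 0;0.3 0 0.05 -8 0 0.7 0;0.3 0 0.05 -4 0 0.7 0;0.3 0 0.05 0 0 0.7 0'
```

```text
t: 17.55
eef_pos: [0.5865, 0.2376, 0.1629]
ee_rot: [-3.141, -0.0, -1.436]
force: [0.6, 0.3, 0.2]
width: 0.0264
```

```bash
python3 -m inch '0.39 0.6 -45.6 0 0 0 -13.2;0.39 0.6 -45.6 0 0 0 -13.2;0.39 0.6 -45.6 0 0 0 -13.2;0.39 0.6 -45.6 0 0 0 -13.2;0.39 0.6 -45.6 0 0 0 -13.2;0.39 0.6 -45.6 0 0 0 -13.2;0.39 0.6 -45.6 0 0 0 -13.2;0.39 0.6 -45.6 0 0 0 -13.2;0.39 0.6 -45.6 -3 0 0 -13.2;0.39 0.6 -45.6 -6 0 0 -13.2;0.39 0.6 -45.6 -6 0 0 -13.2'
python3 - <<'E'
from h import *
f=grab_frame("wrist")
s=telemetry.get_state();print(np.round(s["eef_pos"],4),np.round(s["ee_rot"],4),s["width"])
for i in (3,4):
    X=place(np.array([[0,.135-.054*i,.066],[0,.135-.054*i,.008]]),(.595,-.192,-.095));print(i,np.round((proj(f,X[0]))),np.round(proj(f,X[1])))
for d in pinpoint("wrist","shoe")[:4]: print(round(d["p"],2),np.round(d["location"]),np.round(ray(f,d["location"],.008),4)[:2])
for r in regions_of("wrist","shoe")[:4]: print(round(r["p"],2),np.round(r["bbox"]))
E
```

```text
t: 18.92
eef_pos: [0.5909, -0.2178, 0.1008]
ee_rot: [3.138, 0.0, -1.667]
force: [0.2, -0.1, 0.5]
width: 0.0342
[ 0.5922 -0.218   0.1026] [ 3.1404e+00 -3.0000e-04 -1.6662e+00] 0.034297404614924566
3 [318. 265.] [317. 238.]
4 [414. 265.] [393. 238.]
0.97 [409.  78.] [ 0.6923 -0.2874]
0.96 [392. 233.] [ 0.5912 -0.272 ]
0.92 [465. 240.] [ 0.5813 -0.3242]
0.73 [289.  48.] [ 0.7172 -0.2126]
0.94 [250.   1. 316.  81.]
0.86 [284. 219. 352. 277.]
0.85 [363. 217. 436. 271.]
0.77 [601. 193. 640. 238.]
```

```bash
python3 -m inch '0.39 0 0 -4 0 0 0;0.39 0 0 -6.0 0 0 0;0.39 0 0 -6.0 0 0 0;0 0 0 -6.0 0 0 0;0 0 0 -6.0 0 0 0;0 0 0 -6.0 0 0 0;0 0 0 -4.5 0 0 0;0 0 0 -2.5 0 0 0;0 0 0 0.5 0 0 0;0 0 0 6 0 0 0;0 0 0 6 0 0 0'
```

```text
t: 20.45
eef_pos: [0.5963, -0.2188, 0.1704]
ee_rot: [-3.13, -0.001, -1.665]
force: [-0.6, 0.6, -1.9]
width: 0.0155
```

```bash
python3 -m inch '0 -5.9 45 -0.9 0 0.65 13.2;0 -5.9 45 -0.9 0 0.65 13.2;0 -5.9 45 -0.9 0 0.65 13.2;0 -5.9 45 -0.9 0 0.65 13.2;0 -5.9 45 -0.9 0 0.65 13.2;0 -5.9 45 -0.9 0 0.65 13.2;0 -5.9 45 -0.9 0 0.65 13.2;0 -5.9 45 -0.9 0 0.65 13.2;0 -5.9 45 -0.9 0 0.65 13.2;0 -5.9 45 -0.9 0 0.65 13.2;0 -5.9 45 -0.9 0 0.65 13.2'
```

```text
t: 21.82
eef_pos: [0.5374, 0.2299, 0.1616]
ee_rot: [3.142, -0.001, -1.436]
force: [-0.5, -0.3, -1.5]
width: 0.0154
```

```bash
python3 -m inch '0 0 0.1 -6 0 0 0;0 0 0.1 -10 0 0 0;0 0 0.1 -11.4 0 0 0;0 0 0.1 -11.4 0 0 0;0.3 0 0.1 -11.4 0 0 0;0.3 0 0.1 -11.4 0 0 0;0.3 0 0.1 -11.4 0 0 0;0.3 0 0.1 -8 0 0 0;0.3 0 0.1 -4 0 0 0;0.3 0 0.1 0 0 0 0'
```

```text
t: 23.08
eef_pos: [0.5372, 0.2308, 0.1628]
ee_rot: [3.141, -0.001, -1.436]
force: [0.1, 1.0, -0.2]
width: 0.026
```

```bash
python3 -m inch '0.39 5 -50.3 0 0 0 -13.2;0.39 5 -50.3 0 0 0 -13.2;0.39 5 -50.3 0 0 0 -13.2;0.39 5 -50.3 0 0 0 -13.2;0.39 5 -50.3 0 0 0 -13.2;0.39 5 -50.3 0 0 0 -13.2;0.39 5 -50.3 0 0 0 -13.2;0.39 5 -50.3 0 0 0 -13.2;0.39 5 -50.3 0 0 0 -13.2;0.39 5 -50.3 -3 0 0 -13.2;0.39 5 -50.3 -6 0 0 -13.2;0.39 5 -50.3 -6 0 0 -13.2'
python3 - <<'E'
from h import *
f=grab_frame("wrist")
s=telemetry.get_state();print(np.round(s["eef_pos"],4),np.round(s["ee_rot"],4),s["width"])
for i in (4,5):
    X=place(np.array([[0,.135-.054*i,.066],[0,.135-.054*i,.008]]),(.595,-.192,-.095));print(i,np.round((proj(f,X[0]))),np.round(proj(f,X[1])))
for r in regions_of("wrist","shoe")[:4]: print(round(r["p"],2),np.round(r["bbox"]))
E
```

```text
t: 24.58
eef_pos: [0.5855, -0.2711, 0.1006]
ee_rot: [3.137, -0.001, -1.666]
force: [0.3, 0.5, 0.2]
width: 0.0341
[ 0.5868 -0.2716  0.1025] [ 3.1394e+00 -1.3000e-03 -1.6659e+00] 0.0339752625999579
4 [318. 265.] [318. 238.]
5 [415. 265.] [393. 238.]
0.88 [296.  37. 367. 105.]
0.86 [149.   1. 235.  83.]
0.85 [526. 195. 636. 244.]
0.76 [364. 223. 436. 271.]
```

```bash
python3 -m inch '0.39 0 0 -4 0 0 0;0.39 0 0 -6.0 0 0 0;0.39 0 0 -6.0 0 0 0;0 0 0 -6.0 0 0 0;0 0 0 -6.0 0 0 0;0 0 0 -6.0 0 0 0;0 0 0 -4.5 0 0 0;0 0 0 -2.5 0 0 0;0 0 0 0.5 0 0 0;0 0 0 6 0 0 0;0 0 0 6 0 0 0'
```

```text
t: 26.05
eef_pos: [0.5904, -0.2727, 0.1698]
ee_rot: [-3.132, -0.003, -1.665]
force: [0.8, 0.1, -2.2]
width: 0.0155
```

```bash
python3 -m inch '0 0.3 46 -0.8 0 0.5 13.2;0 0.3 46 -0.8 0 0.5 13.2;0 0.3 46 -0.8 0 0.5 13.2;0 0.3 46 -0.8 0 0.5 13.2;0 0.3 46 -0.8 0 0.5 13.2;0 0.3 46 -0.8 0 0.5 13.2;0 0.3 46 -0.8 0 0.5 13.2;0 0.3 46 -0.8 0 0.5 13.2;0 0.3 46 -0.8 0 0.5 13.2;0 0.3 46 -0.8 0 0.5 13.2;0 0.3 46 -0.8 0 0.5 13.2'
```

```text
t: 27.42
eef_pos: [0.5934, 0.1859, 0.1619]
ee_rot: [-3.141, -0.003, -1.436]
force: [0.2, 0.1, -2.0]
width: 0.0156
```

```bash
python3 -m inch '0 0 0.25 -6 0 0 0;0 0 0.25 -10 0 0 0;0 0 0.25 -11.4 0 0 0;0 0 0.25 -11.4 0 0 0;0.24 0 0.25 -11.4 0 0 0;0.24 0 0.25 -11.4 0 0 0;0.24 0 0.25 -11.4 0 0 0;0.24 0 0.25 -8 0 0 0;0.24 0 0.25 -4 0 0 0;0.24 0 0.25 0 0 0 0'
```

```text
t: 28.68
eef_pos: [0.5933, 0.1883, 0.1632]
ee_rot: [-3.142, -0.003, -1.436]
force: [0.5, 0.6, 1.2]
width: 0.021
```

```bash
python3 -m inch '0.39 -1.1 -51.4 0 0 0 -13.2;0.39 -1.1 -51.4 0 0 0 -13.2;0.39 -1.1 -51.4 0 0 0 -13.2;0.39 -1.1 -51.4 0 0 0 -13.2;0.39 -1.1 -51.4 0 0 0 -13.2;0.39 -1.1 -51.4 0 0 0 -13.2;0.39 -1.1 -51.4 0 0 0 -13.2;0.39 -1.1 -51.4 0 0 0 -13.2;0.39 -1.1 -51.4 0 0 0 -13.2;0.39 -1.1 -51.4 -3 0 0 -13.2;0.39 -1.1 -51.4 -6 0 0 -13.2;0.39 -1.1 -51.4 -6 0 0 -13.2'
python3 - <<'E'
from h import *
f=grab_frame("wrist")
s=telemetry.get_state();print(np.round(s["eef_pos"],4),np.round(s["ee_rot"],4),s["width"])
X=place(np.array([[0,-.135,.066],[0,-.135,.008]]),(.595,-.192,-.095));print(np.round((proj(f,X[0]))),np.round(proj(f,X[1])))
for r in regions_of("wrist","shoe")[:6]: print(round(r["p"],2),np.round(r["bbox"]))
E
```

```text
t: 30.18
eef_pos: [0.5807, -0.3247, 0.1009]
ee_rot: [3.137, -0.002, -1.666]
force: [-0.5, 0.7, 0.7]
width: 0.0339
[ 0.5819 -0.3252  0.1029] [ 3.1398 -0.0034 -1.6658] 0.03419086111163307
[319. 265.] [318. 238.]
0.74 [ 43.   1. 154.  85.]
0.7 [198.  35. 280. 107.]
0.67 [278. 223. 350. 275.]
0.67 [456. 193. 541. 246.]
0.47 [ 40. 368.  78. 375.]
```

```bash
python3 -m inch '0.39 0 0.15 -4 0 0 0;0.39 0 0.15 -6.0 0 0 0;0.39 0 0.15 -6.0 0 0 0;0 0 0.15 -6.0 0 0 0;0 0 0.15 -6.0 0 0 0;0 0 0.15 -6.0 0 0 0;0 0 0.15 -4.5 0 0 0;0 0 0.15 -2.5 0 0 0;0 0 0.15 0.5 0 0 0;0 0 0.15 6 0 0 0;0 0 0.15 6 0 0 0'
```

```text
t: 31.65
eef_pos: [0.5854, -0.3251, 0.1706]
ee_rot: [-3.132, -0.006, -1.665]
force: [0.3, 0.2, -2.2]
width: 0.0156
```

```bash
python3 -m inch '0 -4.15 50.75 -0.9 0.3 0.5 13.2;0 -4.15 50.75 -0.9 0.3 0.5 13.2;0 -4.15 50.75 -0.9 0.3 0.5 13.2;0 -4.15 50.75 -0.9 0.3 0.5 13.2;0 -4.15 50.75 -0.9 0.3 0.5 13.2;0 -4.15 50.75 -0.9 0.3 0.5 13.2;0 -4.15 50.75 -0.9 0.3 0.5 13.2;0 -4.15 50.75 -0.9 0.3 0.5 13.2;0 -4.15 50.75 -0.9 0.3 0.5 13.2;0 -4.15 50.75 -0.9 0.3 0.5 13.2;0 -4.15 50.75 -0.9 0.3 0.5 13.2;0 -4.15 50.75 -0.9 0.3 0.5 13.2'
```

```text
t: 33.15
eef_pos: [0.544, 0.1811, 0.1617]
ee_rot: [-3.141, -0.001, -1.436]
force: [0.2, 0.2, -0.9]
width: 0.0158
```

```bash
python3 -m inch '0 0 0.05 -6 0 0 0;0 0 0.05 -10 0 0 0;0 0 0.05 -11.4 0 0 0;0 0 0.05 -11.4 0 0 0;0.24 0 0.05 -11.4 0 0 0;0.24 0 0.05 -11.4 0 0 0;0.24 0 0.05 -11.4 0 0 0;0.24 0 0.05 -8 0 0 0;0.24 0 0.05 -4 0 0 0;0.24 0 0.05 0 0 0 0'
```

```text
t: 34.4
eef_pos: [0.5439, 0.1815, 0.163]
ee_rot: [-3.141, -0.001, -1.436]
force: [0.1, 0.7, -0.9]
width: 0.0213
```

```bash
python3 - <<'E'
from h import *
print(np.round(telemetry.get_state()["q"],3))
f=grab_frame("top");save(f,"t5.png",(80,160,480,400),1.9)
r=regions_of("top","cover")[:1]
for d in r: print(d["p"],fit([(f,d["pixels"])],COV,(.434,-.1015,-.135)))
E
```

```text
[ 6.640e-01  2.430e-01 -3.060e-01  1.000e-03 -1.022e+00  1.041e+00]
0.64 (array([ 0.43344318, -0.10148061, -0.12647169]), np.float64(0.9661406969099277))
```

View pics/t5.png

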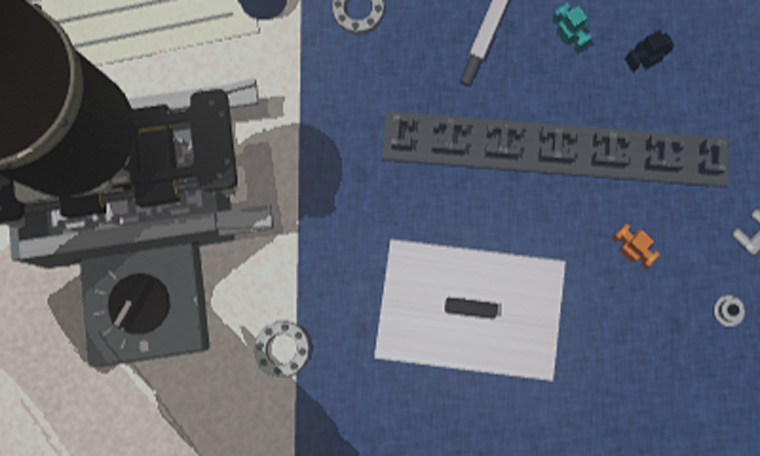

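The nest is empty and all six shoes are out. The cover is still at about (0.434, -0.101).

```bash
python3 -m inch '0.5 -11 -28.3 0 0 0 -105;0.5 -11 -28.3 0 0 0 -105;0.5 -11 -28.3 0 0 0 -105;0.5 -11 -28.3 0 0 0 -105;0.5 -11 -28.3 0 0 0 -105;0.5 -11 -28.3 0 0 0 -105;0.5 -11 -28.3 0 0 0 -105;0.5 -11 -28.3 0 0 0 -105;0.5 -11 -28.3 0 0 0 -105;0.5 -11 -28.3 0 0 0 -105;0.5 -11 -28.3 0 0 0 -105;0.5 -11 -28.3 0 0 0 -105'
python3 - <<'E'
from h import *
f=grab_frame("wrist");im=f["pixels"].copy()
s=telemetry.get_state();print(np.round(s["eef_pos"],4),np.round(s["ee_rot"],4),np.round(s["q"],2))
p=(.4335,-.1015,-.128)
for z,x,y in((6,58.5,88),(38,7,25)):
    q=np.array([proj(f,X) for X in place(np.array([[x,y,z],[x,-y,z],[-x,-y,z],[-x,y,z]])/1000,p)]);cv2.polylines(im,[q.astype(int)],True,(255,0,0),1)
g=grab_frame("top");b=g["pixels"][180:380,60:380]
h=dict(f);h["pixels"]=im;save(h,"w6.png",None,1)
g["pixels"]=b;save(g,"t6.png",None,2.4)
E
```

```text
t: 36.0
eef_pos: [0.4364, -0.1, 0.1667]
ee_rot: [-3.133, 0.002, 3.018]
force: [-0.6, -0.5, 0.6]
width: 0.0438
[ 0.4364 -0.1     0.1667] [-3.1332e+00  1.8000e-03  3.0180e+00] [ 0.23  0.03 -0.56  0.01 -0.98 -0.35]
```

View pics/w6.png

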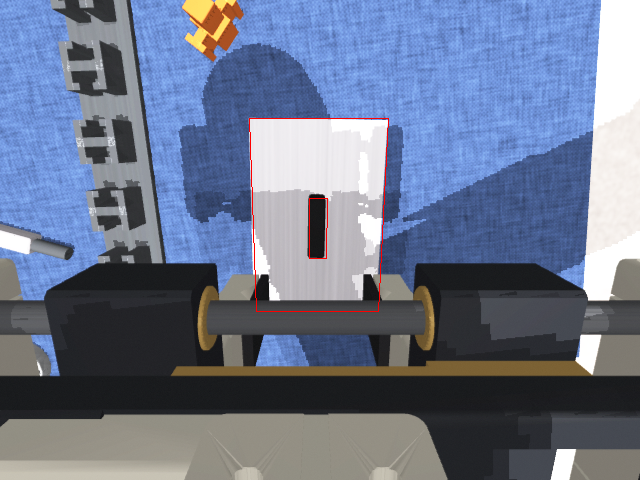

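View pics/t6.png

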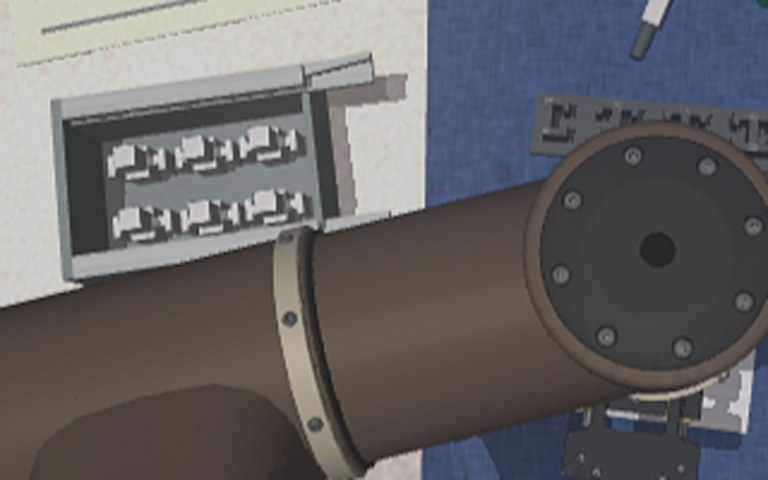

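```bash
python3 -m inch '0.5 -0.3 -0.15 -6 0.5 0 0;0.5 -0.3 -0.15 -11 0.5 0 0;0.5 -0.3 -0.15 -14 0.5 0 0;0.5 -0.3 -0.15 -15.5 0.5 0 0;0.5 -0.3 -0.15 -15.5 0.5 0 0;0 -0.3 -0.15 -15.5 0.5 0 0;0 -0.3 -0.15 -15.5 0.5 0 0;0 -0.3 -0.15 -15.5 0.5 0 0;0 -0.3 -0.15 -15.5 0.5 0 0;0 -0.3 -0.15 -15.5 0.5 0 0' 60
```

```text
t: 37.35
eef_pos: [0.4344, -0.1014, 0.0124]
ee_rot: [3.141, 0.003, 3.017]
force: [0.6, 0.4, 6.1]
width: 0.0139
```

```bash
python3 -m inch '0 0 0 1 0 0 0;0 0 0 3 0 0 0;0 0 0 6 0 0 0;0 0 0 10.5 0 0 0;0 5 4 10.5 0 0 5;0 10 8 10.5 0 0 10;0 15.7 12 10.5 0 0 15;0 15.7 12 10.5 0 0 15;0 15.7 12 10.5 0 0 15;0 15.7 12 10.5 0 0 15'
python3 - <<'E'
from h import *
p=(.5622,.2314,.137)
f=grab_frame("wrist")
s=telemetry.get_state();print(np.round(s["eef_pos"],4),np.round(s["ee_rot"],4),s["width"])
R=cv2.Rodrigues(np.zeros(3))[0]
d=s["eef_pos"][:2]-np.array(p[:2]);c,q=np.cos(p[2]),np.sin(p[2]);print("demag frame",np.round([c*d[0]+q*d[1],-q*d[0]+c*d[1]],4))
im=f["pixels"].copy()
def poly(P,pp,col): cv2.polylines(im,[np.array([proj(f,X) for X in place(np.array(P)/1000,pp)]).astype(int)],True,col,1)
for sx in(-1,1): poly([[sx*50,-140,78],[sx*50,90,78],[sx*60,90,78],[sx*60,-90,78],[sx*52,-90,92],[sx*52,98,92]],p,(255,0,0))
cz=s["eef_pos"][2]-.0124
poly([[58.5,88,6],[58.5,-88,6],[-58.5,-88,6],[-58.5,88,6]],(*s["eef_pos"][:2],s["ee_rot"][2]-np.pi,cz),(0,255,0))
h=dict(f);h["pixels"]=im;save(h,"w7.png",None,1.25)
E
```

```text
t: 38.6
eef_pos: [0.5898, 0.0178, 0.1171]
ee_rot: [3.141, 0.001, -3.005]
force: [0.5, -0.6, -4.3]
width: 0.0134
[0.59   0.0177 0.1175] [ 3.1409e+00  1.6000e-03 -3.0049e+00] 0.013503885999241242
demag frame [-0.0016 -0.2155]
```

View pics/w7.png

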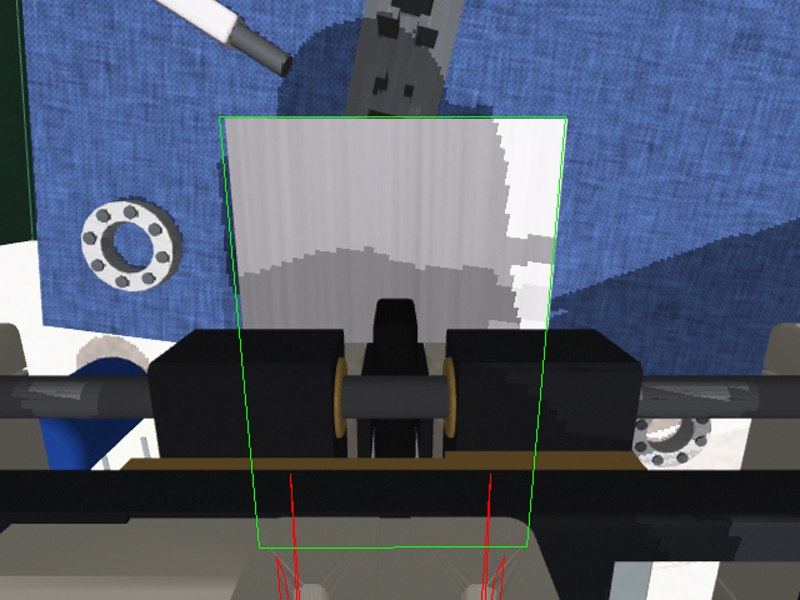

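```bash
python3 -m inch '0 -0.2 2.5 0 0 0 0;0 -0.2 2.5 -1 0 0 0;0 -0.2 2.5 -2.1 0 0 0;0 -0.2 2.5 -2.1 0 0 0'
python3 - <<'E'
from h import *
p=(.5622,.2314,.137)
s=telemetry.get_state();print(np.round(s["eef_pos"],4),np.round(s["ee_rot"],4),s["width"],s["force"])
a=grab_frame("top")["pixels"][180:330,60:360];b=grab_frame("scene")["pixels"][130:280,340:640]
cv2.imwrite("pics/ts8.png",cv2.resize(np.vstack([a,b])[:,:,::-1],None,fx=2,fy=2,interpolation=cv2.INTER_CUBIC))
E
```

```text
t: 39.15
eef_pos: [0.5868, 0.0418, 0.0951]
ee_rot: [3.141, -0.001, -3.006]
force: [-0.7, 0.5, -3.6]
width: 0.0136
[0.5868 0.0418 0.0951] [ 3.1413e+00 -1.1000e-03 -3.0058e+00] 0.013601974401252185 [-0.74629678  0.45803342 -3.62393445]
```

View pics/ts8.png

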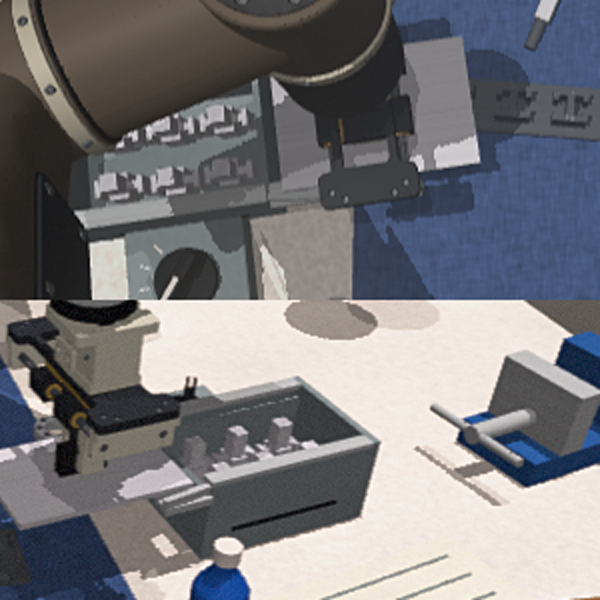

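```bash
python3 -m inch '0 0.15 0 0 0 0 0;0 0.15 0 -0.3 0 0 0;0 0.15 0 -0.3 0 0 0;0 0.01 1 -0.3 0 0 0;0 -0.12 2 -0.3 0 0 0;0 -0.26 3 -0.3 0 0 0;0 -0.26 3 -0.3 0 0 0'
python3 - <<'E'
from h import *
p=(.5622,.2314,.137);s=telemetry.get_state();d=s["eef_pos"][:2]-np.array(p[:2]);c,q=np.cos(p[2]),np.sin(p[2]);print("demag frame",np.round([c*d[0]+q*d[1],-q*d[0]+c*d[1],s["eef_pos"][2]-.0124],4),s["ee_rot"],s["force"],s["moment"],s["width"])
E
```

```text
t: 40.12
eef_pos: [0.5851, 0.0734, 0.0931]
ee_rot: [3.141, 0.001, -3.004]
force: [-0.1, 1.7, -5.5]
width: 0.0137
demag frame [ 0.0011 -0.1597  0.0807] [ 3.14082652e+00  9.23388181e-04 -3.00416502e+00] [-0.09302318  1.68834654 -5.46425195] [ 0.32342042 -0.05234572 -0.0364213 ] 0.013678109303050452
```

```bash
python3 -m inch '0 -0.08 0 -0.15 0 0 0;0 -0.08 0 -0.17 0 0 0;0 -0.22 1 -0.17 0 0 0;0 -0.36 2 -0.17 0 0 0;0 -0.49 3 -0.17 0 0 0;0 -0.63 4 -0.17 0 0 0;0 -0.77 5 -0.17 0 0 0;0 -0.9 6 -0.17 0 0 0;0 -0.9 6 -0.17 0 0 0'
python3 - <<'E'
from h import *
p=(.5622,.2314,.137);s=telemetry.get_state();d=s["eef_pos"][:2]-np.array(p[:2]);c,q=np.cos(p[2]),np.sin(p[2]);print("demag frame",np.round([c*d[0]+q*d[1],-q*d[0]+c*d[1],s["eef_pos"][2]-.0124],4),s["ee_rot"],s["force"],s["moment"],s["width"])
E
```

```text
t: 41.25
eef_pos: [0.5761, 0.1342, 0.0914]
ee_rot: [3.141, 0.001, -3.003]
force: [0.5, -0.3, -4.1]
width: 0.0138
demag frame [ 0.0005 -0.0982  0.079 ] [ 3.14084485e+00  1.07817196e-03 -3.00306227e+00] [ 0.48019346 -0.2657818  -4.06103398] [ 0.09709081 -0.00524032  0.01161787] 0.01379238196727052
```

Sliding freely. Continuing to 9 mm short of home.

```bash
python3 -m inch '0 -0.14 1 -0.03 0 0 0;0 -0.28 2 -0.03 0 0 0;0 -0.41 3 -0.03 0 0 0;0 -0.55 4 -0.03 0 0 0;0 -0.69 5 -0.03 0 0 0;0 -0.82 6 -0.03 0 0 0;0 -0.96 7 -0.03 0 0 0;0 -1.1 8 -0.03 0 0 0;0 -1.25 9 -0.03 0 0 0;0 -1.25 9 -0.03 0 0 0'
python3 - <<'E'
from h import *
p=(.5622,.2314,.137);s=telemetry.get_state();d=s["eef_pos"][:2]-np.array(p[:2]);c,q=np.cos(p[2]),np.sin(p[2]);print("demag frame",np.round([c*d[0]+q*d[1],-q*d[0]+c*d[1],s["eef_pos"][2]-.0124],4),s["ee_rot"],s["force"],s["moment"],s["width"])
E
```

```text
t: 42.5
eef_pos: [0.5635, 0.225, 0.0911]
ee_rot: [3.141, 0.001, -3.002]
force: [1.0, -0.2, -4.1]
width: 0.0139
demag frame [ 0.0004 -0.0065  0.0787] [ 3.14075996e+00  1.19848445e-03 -3.00215650e+00] [ 0.96277364 -0.22954629 -4.14086453] [ 0.05569035 -0.01565866  0.03640103] 0.013935154449247096
```

```bash
python3 -m inch '0 -0.06 0.4 -0.05 0 0 0;0 -0.11 0.7 -0.05 0 0 0;0 -0.13 0.9 -0.05 0 0 0;0 -0.14 1.0 -0.05 0 0 0;0 -0.14 1.0 -0.05 0 0 0'
python3 - <<'E'
from h import *
p=(.5622,.2314,.137);s=telemetry.get_state();d=s["eef_pos"][:2]-np.array(p[:2]);c,q=np.cos(p[2]),np.sin(p[2]);print("demag frame",np.round([c*d[0]+q*d[1],-q*d[0]+c*d[1],s["eef_pos"][2]-.0124],4),s["ee_rot"],s["force"],s["moment"],s["width"])
E
```

```text
t: 43.12
eef_pos: [0.5621, 0.2343, 0.0906]
ee_rot: [3.142, 0.001, -3.002]
force: [1.1, -4.1, -2.6]
width: 0.0137
demag frame [0.0003 0.0029 0.0782] [ 3.14157413e+00  7.80514820e-04 -3.00246209e+00] [ 1.0963271  -4.07681657 -2.56245221] [-1.56865104 -0.36584395 -0.06224356] 0.013656353244770674
```

```bash
python3 -m inch '0 -0.02 0.15 -0.03 0 0 0;0 -0.04 0.3 -0.03 0 0 0;0 -0.04 0.3 -0.03 0 0 0'
python3 - <<'E'
from h import *
p=(.5622,.2314,.137);s=telemetry.get_state();d=s["eef_pos"][:2]-np.array(p[:2]);c,q=np.cos(p[2]),np.sin(p[2]);print("demag frame",np.round([c*d[0]+q*d[1],-q*d[0]+c*d[1],s["eef_pos"][2]-.0124],4),s["force"],s["moment"],s["width"])
E
```

```text
t: 43.5
eef_pos: [0.562, 0.2344, 0.0908]
ee_rot: [-3.138, -0.0, -3.003]
force: [3.8, -14.1, 1.0]
width: 0.0136
demag frame [0.0002 0.003  0.0784] [  3.82776249 -14.09164503   0.98326218] [-4.88468703 -1.47599082 -0.0222626 ] 0.013567735522846746
```

```bash
python3 -m inch '0 0 0 -0.03 0 0 0;0 0 0 -0.03 0 0 0;0.35 0 0 -0.03 0 0 0;0.35 0 0 -0.03 0 0 0;0.35 0 0 -0.03 0 0 0;0.35 0 0 3 0 0 0;0.35 0 0 8 0 0 0;0.35 0 0 8 0 0 0'
python3 - <<'E'
from h import *
f=grab_frame("wrist");im=f["pixels"].copy();p=(.5622,.2314,.137)
s=telemetry.get_state();print(np.round(s["eef_pos"],4),np.round(s["ee_rot"],4),np.round(s["q"],2))
c,q=np.cos(p[2]),np.sin(p[2])
print("selector grip",p[0]-.12*c,p[1]-.12*q)
print([(round(d["p"],2),d["location"],ray(f,d["location"],.078)) for d in pinpoint("wrist","cover")[:1]])
save(f,"w9.png",None,1.2)
E
```

```text
t: 44.5
eef_pos: [0.5643, 0.236, 0.1755]
ee_rot: [-3.141, 0.007, -3.002]
force: [-0.3, -0.4, -0.9]
width: 0.0306
[0.563  0.2354 0.1731] [-3.1404  0.0038 -3.0025] [ 0.72  0.29 -0.22  0.   -1.06 -0.58]
selector grip 0.4433243797248018 0.21501137881983717
[(0.63, [318.2, 236.8], array([0.56299267, 0.23364238, 0.078     ]))]
```

View pics/w9.png

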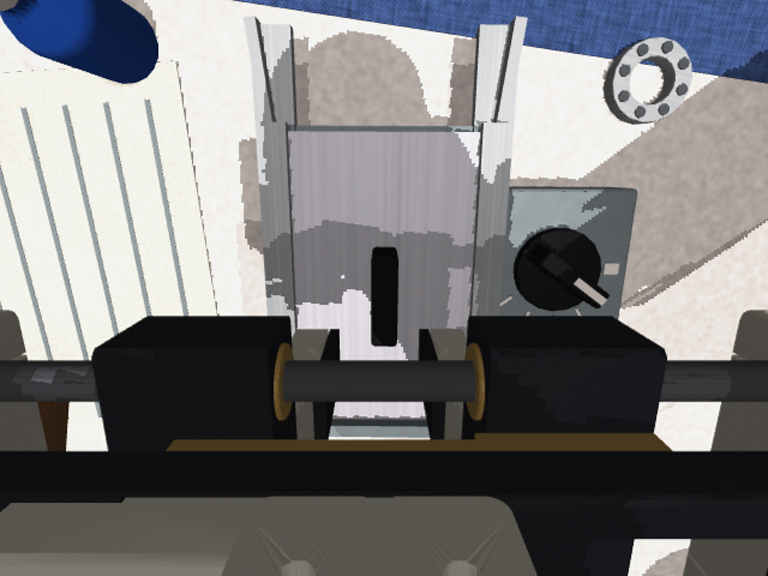

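```bash
python3 - <<'E'
from h import *
f=grab_frame("wrist");p=(.5622,.2314,.138)
c=place(np.array([[-.12,0,.071]]),p)[0];print("axis",c)
for th in np.arange(.4,.8,.05):
    a=p[2]+np.pi-th;d=np.array([np.cos(a),np.sin(a),0]);n=np.array([-d[1],d[0],0])
    print(round(th,2),*[np.round(1.2*proj(f,c+d*u*.025+n*v*.006)) for u,v in((1,1),(1,-1),(-1,1),(-1,-1))])
im=cv2.resize(f["pixels"][170:270,415:535],None,fx=5,fy=5,interpolation=cv2.INTER_CUBIC)
cv2.imwrite("pics/sel.png",im[:,:,::-1])
E
```

```text
axis [0.44334083 0.21489251 0.071     ]
0.4 [615. 288.] [605. 305.] [543. 257.] [534. 275.]
0.45 [614. 290.] [604. 307.] [545. 255.] [534. 273.]
0.5 [614. 292.] [602. 308.] [546. 254.] [535. 271.]
0.55 [613. 294.] [600. 310.] [548. 252.] [536. 269.]
0.6 [612. 296.] [599. 311.] [550. 251.] [537. 267.]
0.65 [611. 298.] [597. 312.] [551. 249.] [538. 265.]
0.7 [610. 300.] [595. 314.] [553. 248.] [539. 263.]
0.75 [608. 301.] [593. 315.] [555. 247.] [540. 261.]
```

View pics/sel.png

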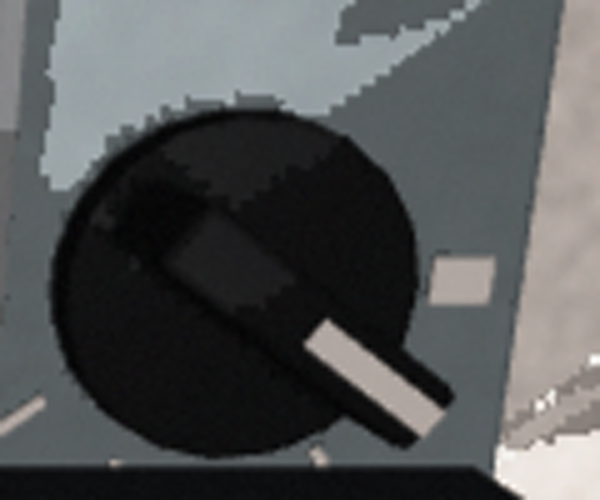

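```bash
python3 -m inch '0.38 -6 -1 0 0 0 10.6;0.38 -12 -2.05 0 0 0 21;0.38 -12 -2.05 0 0 0 32;0.38 -12 -2.05 0 0 0 43;0.38 -12 -2.05 0 0 0 53;0.38 -12 -2.05 -3 0 0 53;0.38 -12 -2.05 -6 0 0 53;0.38 -12 -2.05 -6 0 0 53;0.38 -12 -2.05 -6 0 0 53'
python3 - <<'E'
from h import *
s=telemetry.get_state();print(np.round(s["eef_pos"],4),np.round(s["ee_rot"],4),np.round(s["q"],2),s["moment"])
f=grab_frame("wrist")
save(f,"w11.png",(150,100,500,340),2)
E
```

```text
t: 45.78
eef_pos: [0.4419, 0.2141, 0.1109]
ee_rot: [-3.138, -0.001, -2.078]
force: [0.4, -0.0, 1.0]
width: 0.033
[0.4419 0.2141 0.1109] [-3.1380e+00 -1.0000e-03 -2.0775e+00] [ 0.86  0.17 -0.55  0.   -0.86  0.21] [ 0.03899437 -0.03123954  0.01094334]
```

View pics/w11.png

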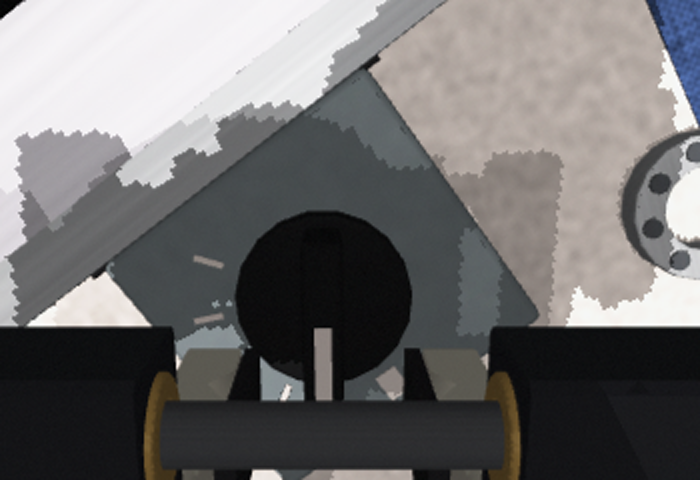

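```bash
python3 -m inch '0.38 0.14 0.08 -3 0 0 0;0.38 0.14 0.08 -5.5 0 0 0;0.38 0.14 0.08 -6.1 0 0 0;0.38 0.14 0.08 -6.1 0 0 0;0 0.14 0.08 -6.1 0 0 0;0 0.14 0.08 -6.1 0 0 0;0 0.14 0.08 -6.1 0 0 0;0 0.14 0.08 -6.1 0 0 0' 25
```

```text
t: 46.82
eef_pos: [0.4441, 0.2159, 0.051]
ee_rot: [-3.137, 0.002, -2.077]
force: [-0.8, 1.4, 5.1]
width: 0.0117
```

```bash
python3 -m inch '0 0 0 0 0 0 -5;0 0 0 0 0 0 -10;0 0 0 0 0 0 -16;0 0 0 0 0 0 -22;0 0 0 0 0 0 -28;0 0 0 0 0 0 -34;0 0 0 0 0 0 -39;0 0 0 0 0 0 -43;0 0 0 0 0 0 -45;0 0 0 0 0 0 -46;0 0 0 0 0 0 -46'
```

```text
t: 48.2
eef_pos: [0.4443, 0.216, 0.051]
ee_rot: [-3.137, 0.002, -2.879]
force: [1.5, 3.1, -0.5]
width: 0.0122
```

```bash
python3 -m inch '0 0 0 0 0 0 -1.2;0 0 0 0 0 0 -2.3;0 0 0 0 0 0 -2.3;0.38 0 0 0 0 0 -2.3;0.38 0 0 0 0 0 -2.3;0.38 0 0 0 0 0 -2.3;0.38 0 0 4 0 0 -2.3;0.38 0 0 9 0 0 -2.3;0.38 0 0 13 0 0 -2.3;0.38 0 0 13 0 0 -2.3'
python3 - <<'E'
from h import *
s=telemetry.get_state();print(np.round(s["eef_pos"],4),np.round(s["ee_rot"],4))
f=grab_frame("wrist")
save(f,"w12.png",(150,100,500,340),2)
E
```

```text
t: 49.45
eef_pos: [0.4457, 0.2173, 0.1844]
ee_rot: [-3.141, 0.008, -2.919]
force: [0.4, 0.5, 0.1]
width: 0.0338
[0.4457 0.2173 0.1844] [-3.1406  0.0079 -2.9193]
```

View pics/w12.png

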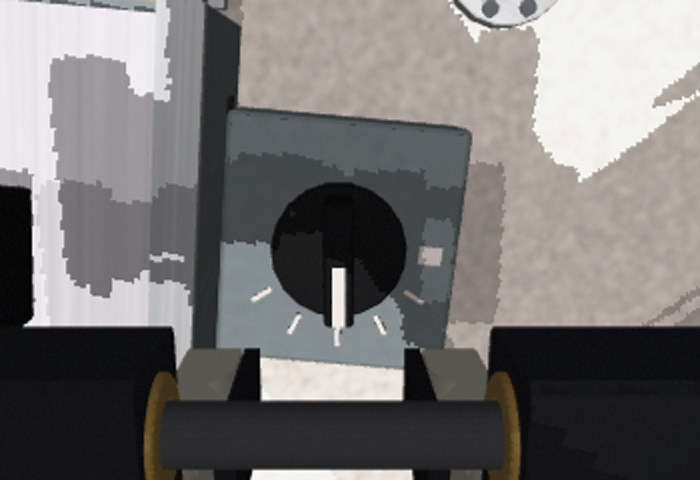

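```bash
python3 -m inch '0.5 0 0 5 0 0 0;0.5 0 0 8 0 0 0;0.5 -19 38 8 0 0 0;0.5 -19 38 8 0 0 0;0.5 -19 38 8 0 0 0;0.5 -19 38 8 0 0 0;0.5 -19 38 8 0 0 0;0.5 -19 38 8 0 0 0;0.5 -19 38 8 0 0 0;0.5 -19 38 8 0 0 0;0.5 -19 38 8 0 0 0'
python3 - <<'E'
from h import *
s=telemetry.get_state();print(np.round(s["eef_pos"],4),s["t"])
f=grab_frame("top");save(f,"fin.png",(80,120,560,440),1.65)
r=regions_of("top","cover")[:1]
for d in r: print(d["p"],d["bbox"])
print([(round(d["p"],2),ray(f,d["location"],.078)) for d in pinpoint("top","cover")[:1]])
E
```

```text
t: 50.88
eef_pos: [0.2544, 0.5959, 0.2604]
ee_rot: [-3.136, 0.004, -2.919]
force: [0.4, -0.4, -0.4]
width: 0.0439
[0.2544 0.5959 0.2604] 50.875
0.77 [90.3, 218.2, 195.9, 284.2]
[(0.88, array([0.55970703, 0.22599104, 0.078     ]))]
```

View pics/fin.png

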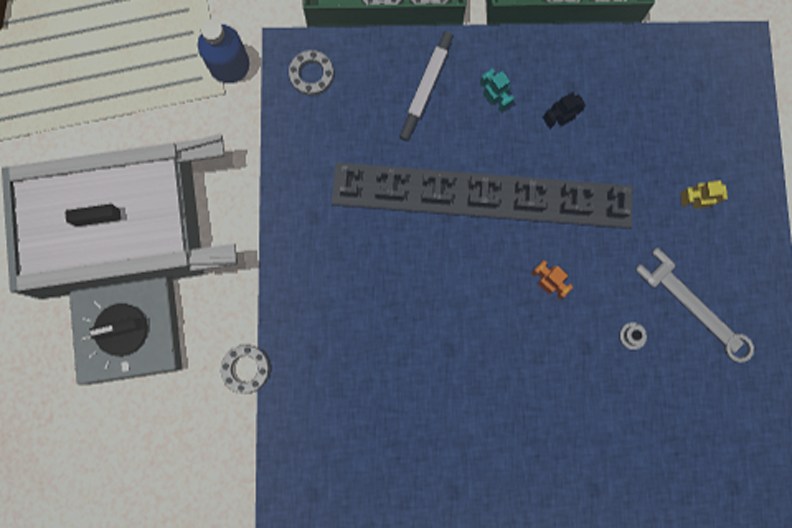

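```bash
python3 - <<'E'
from h import *
f=grab_frame("top");p=(.5622,.2314,.138)
for q in((0,27,116),(0,-23,116),(0,-23,84),(0,-86,84),(0,90,84),(0,90,92)):
    u=proj(f,place(np.array([q])/1000,p)[0]);print(q,np.round((u-[80,120])*1.65,1))
g=f["pixels"].mean(2);u0=proj(f,place(np.array([[0,2,.0]])/1000,p)[0])
row=int(120+214/1.65);print(row,[(c,int(g[row,c])) for c in range(84,200) if abs(g[row,c]-g[row,c-1])>12])
E
```

```text
(0, 27, 116) [ 64.2 214.2]
(0, -23, 116) [111.8 207. ]
(0, -23, 84) [120.3 212.4]
(0, -86, 84) [178.3 203.7]
(0, 90, 84) [ 15.7 228.2]
(0, 90, 92) [ 12.9 227. ]
249 [(87, 70), (88, 40), (89, 86), (90, 171), (119, 117), (120, 45), (153, 116), (156, 153), (157, 171), (189, 70), (192, 59), (199, 82)]
```

```bash
python3 -c "
from station import arm; print(arm.job_done())"
```

```text
the job is handed in; nothing more can be done
None
```

The job is done and handed in at about 51 s of the 210 s allowed. All six shoes were in the nest. I lifted each one straight up and set it upright in the demagnetiser's chamber. I then slid the cover in against its stop and turned the selector clockwise to the third click.

**Last checks**
- **Shoes:** the final top picture shows the nest empty. All six shoes stood upright in the chamber in the picture taken before the cover went on.
- **Cover:** it stopped moving under a push of about 14 N. Its edge and grip bar then lay within about 1 mm of the fully home position in the top picture.
- **Selector:** the pointer is at the third mark, about 1.49 rad, and was never turned past it.
- **Bystanders and look-alikes:** they appear unmoved in the final picture.

**One disagreement:** the network's top-camera estimate put the cover about 7 mm short of home. The wrist-camera estimate, the contact with the stop and the measured edges all showed it home, so I went with those.

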